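# Check the plate gap of a tray-sealing press

## Task

First bleed the air from the tray press: twist its red knob clockwise all the way to its stop and let it spring back. Then pick up the orange-handled gap gauge and slide its blade straight into the middle of the press mouth, between bed and upper plate, until it drags snugly with the red line on the blade level with the front lip of the upper plate. Finish while still gripping the gauge and holding it still at that depth, leaving the praline tray, the chocolate shell and the jar where they stand.

Things in the scene. Friction and masses are not known exactly. Their poses are not given: they have to be found in the camera images.
- slot_mouth (a point): Middle of the press mouth, on the front edge of the bed's top face, 60 mm above the table. x points straight into the mouth (level, the way the blade goes), y left along it, z up; the press is fixed but stands turned. Mouth 190 mm wide, its middle marked by a yellow stripe on the upper plate; 14 mm high at x = 0, its roof slopes to a 2 mm gap from x = 25 to 180 mm.
- bed: Fixed steel lower plate of the blue tray press, 200 x 200 mm, top 60 mm above the table, with a bevel at the front starting 14 mm ahead and 10 mm lower. Origin on the table straight below slot_mouth, same axes. Press beam and cylinder reach 156 mm high at x = 120 to 180 mm.
- platen: Floating aluminium upper plate, 180 x 190 mm, top 78 mm above the table. Origin: middle of the underside of its front lip, 14 mm above slot_mouth at rest, same axes. It can only rise (up to 14 mm), against its weight and springs, 5 to 6 N; the 4 mm blade lifts it 2 mm and is pinched against the bed: a few newtons of drag.
- knob_grip (a point): Centre of the red bar-shaped air knob, on its vertical turning axis, 84 mm above the table, 24 mm above the grey control box it stands on, right of the mouth (slot_mouth x 10, y -150 mm; box 90 x 85 mm). Bar 44 mm long (x, turns with the knob), 14 mm thick, its top 12 mm above this point. At rest it is parallel to slot_mouth's x. Pinch across its thickness.
- air_knob (a joint): Turn of the air knob in rad: 0 at rest, growing clockwise seen from above, to its stop at 1.05. A spring (0.03 Nm at rest to 0.12 Nm at the stop) turns it back when released.
- gauge_grip (a point): Centre of the orange gauge handle, an upright block 50 (x) x 24 (y) x 46 mm (z) standing loose on the table; about 180 g in all. x along the blade, z up. The steel blade, 18 mm wide and 4 mm thick, sticks out 120 mm from the front face, its mid-plane 13 mm below this point. It flexes up and down at its root (about 200 N/m at the tip).
- blade_tip (a point): Middle of the end of the gauge blade, 145 mm along x from gauge_grip and 13 mm below it; x along the blade. A 6 mm wide red line crosses the blade 45 mm back from the tip. The blade is at the right depth when this point is 45 mm past slot_mouth.
- praline_tray: White tray of pralines, 150 x 110 x 22 mm, loose; origin centre of its underside. Leave alone.
- shell: Round brown chocolate shell filled with sweets, 100 mm wide, about 58 mm high, loose; origin centre of its underside. Leave alone.
- jar: Lidded jar, 64 mm wide, 90 mm high, loose; origin centre of its underside. Leave alone.
Mind the look-alikes: they are no part of the job. Of the things that look like the part that bears gauge_grip, the smallest one is meant.

How it is judged:
On the way, in this order (a step that is already met when the one before it is completed fails the run):
1. the air knob is twisted clockwise to its stop (value of joint air_knob above 0.95 rad), for 0.1 s.
2. the air knob has sprung back (value of joint air_knob below 0.1 rad), for 0.2 s.
3. the blade is snug between bed and upper plate (x of blade_tip in the frame of slot_mouth between 0.033 and 0.06 m and y of blade_tip in the frame of slot_mouth between -0.03 and 0.03 m and angle between the x axis of blade_tip and the x axis of slot_mouth, either way round below 0.2 rad and z of platen in the frame of slot_mouth below 0.019 m and contact force between gauge and platen above 1.5 N and contact force between gauge and bed above 0.4 N and contact force between the fingers and gauge above 2 N), for 0.2 s.
At the end, for the whole second after the job is handed in: Gauge gripped, upright (0.2 rad), still; blade tip 33 to 60 mm past the bed's front edge, within 30 mm of the middle and 0.2 rad of straight; upper plate raised under 5 mm, pressing it with over 1.5 N, bed with over 0.4 N; knob within 0.1 rad of rest; bystanders within 30 mm (all of step 3 and linear speed of gauge below 0.02 m/s and angle between gauge_grip's own z axis and vertical below 0.2 rad and value of joint air_knob below 0.1 rad and distance of each of praline_tray, shell, jar from where it was at the start of the episode below 0.03 m); the arm keeps its last pose, push and grip.
It fails at once if the upper plate is pried up more than 10 mm (z of platen in the frame of slot_mouth above 0.024 m).
It fails at once if the blade is shoved more than 80 mm into the mouth (x of blade_tip in the frame of slot_mouth above 0.08 m and contact force between gauge and platen above 1 N).
It fails at once if the praline tray is knocked away or tipped (distance of praline_tray from where it was at the start of the episode above 0.03 m or angle between praline_tray's own z axis and vertical above 0.4 rad).
It fails at once if the chocolate shell is knocked away or tipped (distance of shell from where it was at the start of the episode above 0.03 m or angle between shell's own z axis and vertical above 0.4 rad).
It fails at once if the jar is knocked away or tipped (distance of jar from where it was at the start of the episode above 0.03 m or angle between jar's own z axis and vertical above 0.4 rad).
It also fails if it takes over 58 s, if anything falls off the work surface, if the arm or the gripper's body presses on something with over 40 N, if the wrist force passes 120 N, or if a joint passes its speed limit or range.

## Robot

A 6-joint arm with a two-finger parallel gripper is mounted at the origin on the work surface. World frame = base frame: x ahead of the robot, y to its left, z up, the work surface at z = 0. Lengths are in m, angles in rad, forces in N, time in s.
With the tool pointing down it reaches from about 0.275 to 1 m from the base axis. Payload 8.4 kg.
Tool frame: the origin (TCP) lies midway between the tips of the shut fingers; the grasp point (between the pads) lies 19 mm behind it; z points along the fingers, y is the line along which they close (so a half turn about z gives the same grasp; the last joint's range is limited). The gripper opens to 85 mm and grips with 20 to 120 N. Pads are 22 mm wide; open, the fingers measure 114 mm over their backs; the gripper's body (76 mm by 85 mm) begins 54 mm behind the grasp point. The pads swing forward as they close: fully open they stand 13 mm farther back than shut.
Start: joints at [1.25, 0.353, 1.633, -0, 1.155, -0.002], TCP at [0.196, 0.594, 0.231] pointing down, gripper open.
Joint ranges: [-2.63, 2.63], [-0.92, 2.1], [0.06, 2.66], [-1.3, 4.44], [0, 2.69], [-3.02, 3.02]. Speed limits (rad/s): [2.22, 2.22, 2.79, 3.14, 3.14, 3.14].

## Interface

Orientations are given as a unit quaternion [w, x, y, z].
In Python, from bench import sense, read_camera, hand_in, spot_in, regions_of, tip_of gives the robot as it stands. The module is installed in compiled form; this text tells all that it offers.
- The arm moves only by the tool move_arm, never from a script. Its argument "steps" is a list of rows, each a list of 5 numbers: the shift along the world's x, y, z in cm, then the turn about the world's z in degrees, then the finger opening in cm, from 0 to 8.54. A call has 1 to 20 rows; each row is the pose to reach, as a shift and turn from the pose commanded when the call began; what a row does not reach only later rows make up. A row lasts 1/12 s, in which the tool goes at most 41.7 mm and 7.16 degrees, less where a joint would pass 70% of its speed; a pose out of reach is approached as far as the arm can. A call with a gripper value outside its range is refused whole. The fingers move at their own pace and stop on an object; "squeeze" is the grip in N (left out, the last holds). Time passes only in rows, so rows that repeat a pose let the fingers close. It gives the time, the measured TCP pose, the force, the opening and the grip force at its end, in the units of the state.
- sense(): the state, without advancing time (a new reading comes with each control period).
- read_camera(name): name is "scene" or "top" or "wrist"; returns a dict with "pixels" (480x640x3 uint8, red, green, blue), "depth" (480x640 float32, m along the optical axis (not along the pixel's ray), 0 where there is no reading), "intrinsics" (3x3 intrinsics, pixels), "origin" and "orientation" of the camera in the world. Camera axes: x right, y up, looking along -z (the intrinsics and any distortion apply to the point x, -y, -z); pixel columns grow to the right and rows downward; lengths in m; the calibration is good to about 2 mm. A picture is of the moment at which its call begins.
- hand_in(): hands the job in; it is judged then, once.
Trained networks look in the newest picture that a camera, given by its name, has taken for a name from the list of things; names that differ only in an ending like _2 or _b are one class to them, and where a whole thing is asked for, a point or a joint stands for the part that bears it (a point fixed in the world has none). Each returns a list of dicts, best first, with "conf" (0 to 1); they miss things now and then, are a little off and sometimes report something else, mostly with a low value. They report only what shows in the picture. A call takes as long as a camera call. They do not tell look-alikes from the thing itself.
- spot_in(camera, name): "bbox" ([left, top, right, bottom] in pixels, round what is visible of it).
- regions_of(camera, name): "mask" (480x640 bool, what is visible of it) and "bbox" ([left, top, right, bottom] in pixels, round what is visible of it).
- tip_of(camera, name): "point" ([row, column] in pixels: a listed point, or the origin of a listed thing).
The state is a dict: "t": time; "joint_positions": joint angles; "joint_velocities": joint speeds; "effort": joint torques, N m; "eef_pos": TCP position; "orientation": TCP orientation; "wrist_force": force on the tool from outside, world axes, zero at the start; "ft_torque": the same for the moment, N m; "width": finger opening in m; "gripper_force": force on a finger pad.
Only numpy, scipy, OpenCV 4.12 (cv2) and the standard library are available. Lean on these libraries where they do the work, as an engineer would, in place of code of your own. Each camera call takes 0.05 s, during which the arm holds its last target. There are 200 camera calls.

## Working session

There is one attempt and no reset: what is moved stays moved. The work goes in short steps, Python scripts to look and compute and a tool call to move; the robot and the scene stay as the last step left them, time stands still between calls to the robot, and variables do not carry over. Pictures are saved under pics/ and viewed, at most 10 in all, crops included, and the job is handed in when it is done.

Besides the shell and the picture viewer there is one more tool, called after "Emit:" as name([rows], argument=value, ...), one row to a line, values as JSON. move_arm: Moves the arm, as the interface text tells. Its arguments: {"type":"object","properties":{"steps":{"type":"array","items":{"type":"array","items":{"type":"number"}}},"squeeze":{"type":"number"}},"required":["steps"]}

```bash
mkdir -p pics; cat > h.py <<'E'
import numpy as np, cv2
from scipy.spatial.transform import Rotation as R
from bench import *
def rot(q): return R.from_quat([q[1],q[2],q[3],q[0]]).as_matrix()
def cloud(c):
    K=np.array(c["intrinsics"]);d=c["depth"]
    v,u=np.mgrid[0:480,0:640]
    p=np.stack([(u-K[0,2])/K[0,0]*d,-(v-K[1,2])/K[1,1]*d,-d],-1)
    return p@rot(c["orientation"]).T+np.array(c["origin"])
def proj(c,P):
    K=np.array(c["intrinsics"]);p=(np.atleast_2d(P)-np.array(c["origin"]))@rot(c["orientation"])
    return np.stack([K[0,2]-K[0,0]*p[:,0]/p[:,2],K[1,2]+K[1,1]*p[:,1]/p[:,2]],-1)
def save(n,im): cv2.imwrite("pics/"+n,np.ascontiguousarray(im[...,::-1]))
E
python3 - <<'E'
from h import *
s=sense();print(s["t"],s["eef_pos"],s["orientation"])
for n in("top","scene"):
    c=read_camera(n);save(n+"0.png",c["pixels"]);P=cloud(c)
    np.savez(n+"0.npz",P=P,px=c["pixels"])
    print(n,c["origin"],np.isfinite(P).all(),(c["depth"]==0).mean())
    for k in("gauge_grip","blade_tip","slot_mouth","knob_grip","praline_tray","shell","jar"):
        for d in tip_of(n,k)[:4]:
            r,q=[int(round(x)) for x in d["point"]];print(k,round(d["conf"],2),(r,q),P[r,q].round(3))
    for d in regions_of(n,"gauge_grip"): print("reg",round(d["conf"],2),np.round(d["bbox"]),d["mask"].sum(),np.median(P[d["mask"]],0).round(3))
E
```

```text
0.0 [0.19573331 0.59306199 0.23058678] [-1.08110127e-04  1.58706109e-01  9.87325637e-01 -6.67903198e-04]
top [ 0.42821516 -0.01884311  1.03600171] True 0.0039680989583333335
gauge_grip 0.9 (243, 457) [ 0.469 -0.336  0.042]
gauge_grip 0.74 (281, 498) [ 0.386 -0.413  0.064]
gauge_grip 0.22 (190, 306) [ 0.588 -0.014  0.055]
blade_tip 0.89 (355, 556) [ 0.217 -0.561  0.001]
blade_tip 0.55 (302, 341) [ 0.345 -0.086  0.002]
slot_mouth 0.74 (188, 302) [ 0.589 -0.006  0.077]
knob_grip 0.51 (177, 374) [ 0.606 -0.154  0.093]
praline_tray 0.71 (261, 151) [0.444 0.326 0.025]
shell 0.72 (142, 470) [ 0.688 -0.372  0.043]
shell 0.42 (191, 303) [ 0.585 -0.007  0.058]
jar 0.82 (159, 139) [0.662 0.341 0.052]
reg 0.98 [478. 264. 560. 354.] 1593 [ 0.347 -0.45   0.02 ]
reg 0.97 [341. 303. 450. 368.] 1577 [ 0.276 -0.214  0.019]
reg 0.68 [436. 179. 470. 255.] 841 [ 0.502 -0.337  0.013]
reg 0.35 [233.  89. 399. 204.] 13247 [ 0.67  -0.023  0.077]
scene [1.20082746 0.6291797  0.96272869] True 0.0060384114583333336
gauge_grip 0.85 (169, 245) [ 0.411 -0.393  0.06 ]
gauge_grip 0.67 (172, 321) [ 0.276 -0.25   0.054]
gauge_grip 0.53 (242, 248) [ 0.606 -0.153  0.083]
blade_tip 0.76 (235, 205) [ 0.61  -0.313  0.006]
blade_tip 0.58 (224, 349) [ 0.346 -0.087  0.017]
blade_tip 0.47 (137, 263) [ 0.226 -0.534  0.012]
slot_mouth 0.73 (281, 297) [ 0.605 -0.002  0.07 ]
slot_mouth 0.41 (438, 406) [0.716 0.374 0.046]
knob_grip 0.63 (240, 246) [ 0.612 -0.151  0.094]
praline_tray 0.88 (347, 473) [0.44  0.335 0.002]
shell 0.96 (244, 154) [ 0.73  -0.337  0.04 ]
jar 0.62 (438, 409) [0.714 0.378 0.048]
reg 0.92 [237. 134. 264. 190.] 773 [ 0.383 -0.416  0.027]
reg 0.8 [199. 183. 251. 237.] 701 [ 0.496 -0.335  0.013]
reg 0.59 [314. 153. 355. 228.] 962 [ 0.275 -0.232  0.02 ]
reg 0.54 [432. 311. 513. 392.] 3820 [0.454 0.341 0.016]
```

View pics/top0.png

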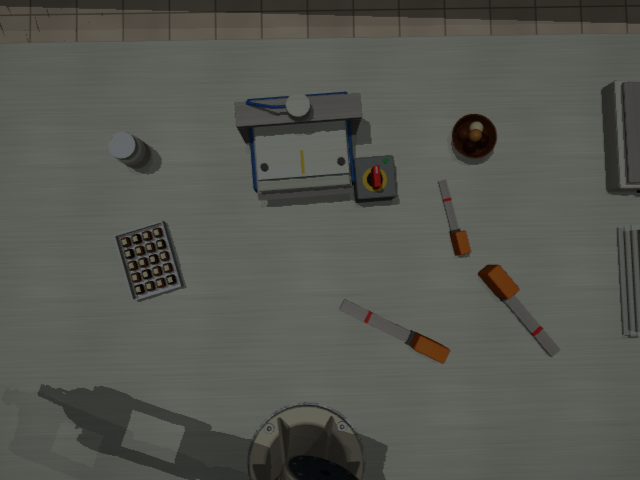

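```bash
python3 - <<'E'
from h import *
read_camera("top")
P=np.load("top0.npz")["P"];px=np.load("top0.npz")["px"]
for d in regions_of("top","gauge_grip")[:3]:
    m=d["mask"];Q=P[m];h=Q[Q[:,2]>0.03];c=h.mean(0)
    # handle top
    t=h[h[:,2]>np.percentile(h[:,2],60)-0.006]
    r=cv2.minAreaRect((t[:,:2]*1000).astype(np.float32))
    b=Q[(Q[:,2]<0.03)];b=b[np.linalg.norm(b[:,:2]-c[:2],axis=1)>.05]
    L=np.linalg.norm(Q[:,:2]-c[:2],axis=1).max()
    print(d["bbox"].round() if hasattr(d["bbox"],'round') else d["bbox"],"toprect",np.round(r[0],1),np.round(r[1],1),round(r[2],1),"ztop",np.percentile(h[:,2],[50,90]).round(3),"blade dist",L.round(3), "dir",np.degrees(np.arctan2(*(b.mean(0)-c)[1::-1])).round(1),len(h),len(b))
# platen top plane
m=(abs(P[...,2]-.078)<.005)&(abs(P[...,1])<.2)&(P[...,0]>.5)&(P[...,0]<.85)
r=cv2.minAreaRect((P[m][:,:2]*1000).astype(np.float32));print("platen",r,m.sum())
m=(abs(P[...,2]-.06)<.006)&(P[...,1]<-.07)&(P[...,1]>-.25)&(P[...,0]>.5)&(P[...,0]<.75)
print("box",cv2.minAreaRect((P[m][:,:2]*1000).astype(np.float32)),m.sum())
m=(abs(P[...,2]-.096)<.006)&(P[...,1]<-.09)&(P[...,1]>-.23)&(P[...,0]>.5)&(P[...,0]<.7)
print("knob",cv2.minAreaRect((P[m][:,:2]*1000).astype(np.float32)),m.sum(),P[m].mean(0))
a=px.astype(int);m=(a[...,0]>150)&(a[...,1]>120)&(a[...,2]<90)&(P[...,2]>.06)&(abs(P[...,1])<.1)
print("yellow",m.sum(),P[m].mean(0) if m.any() else 0, cv2.minAreaRect((P[m][:,:2]*1000).astype(np.float32)) if m.any() else 0)
save("crop0.png",cv2.resize(px[80:380,220:580],None,fx=2.2,fy=2,interpolation=cv2.INTER_CUBIC)[:600,:800])
E
```

```text
[477.2, 265.3, 563.6, 354.0] toprect [ 419.7 -240.4] [438.4  66. ] 79.2 ztop [0.064 0.067] blade dist 0.4 dir -139.2 709 895
[435.6, 179.1, 468.4, 255.3] toprect [ 438.8 -191.9] [ 48.5 343.4] 11.5 ztop [0.045 0.048] blade dist 0.325 dir 8.2 282 304
[338.4, 301.9, 449.6, 367.2] toprect [ 319.8 -154.2] [344.7  38.1] 57.6 ztop [0.064 0.067] blade dist 0.302 dir 63.3 628 903
platen ((656.5690307617188, -22.908935546875), (143.8338623046875, 288.6012878417969), 0.2890391945838928) 5200
box ((643.5839233398438, -150.5207977294922), (136.0775604248047, 161.8779296875), 78.38350677490234) 1679
knob ((607.3025512695312, -159.70693969726562), (43.1690788269043, 14.451594352722168), 3.1025876998901367) 148 [ 0.60720051 -0.1591212   0.0957667 ]
yellow 0 0 0
```

Three orange gauges show in the top view, with handles at about (460,242), (498,281) and (430,347). The one at (460,242) is the smallest. Its handle top is 46 mm high against about 65 mm for the others, which fits the description, so I'll confirm it in an enlarged crop. The press mouth faces the robot at about (303,190), the knob is at (376,178), the jar at (125,150), the tray at (150,260) and the shell at (474,135).

```bash
cat >> h.py <<'E'
def frame(P,px,hc):
    pass
E
python3 - <<'E'
from h import *
z=np.load("top0.npz");P=z["P"];a=z["px"].astype(int);v,u=np.mgrid[0:480,0:640]
# small gauge
roi=(u>425)&(u<480)&(v>170)&(v<262)
org=roi&(a[...,0]>1.5*a[...,1])&(a[...,0]>80)&(a[...,1]>1.3*a[...,2])
print("orange px",org.sum())
top=org&(abs(P[...,2]-.046)<.008); T=P[top]; med=np.median(T,0); T=T[np.linalg.norm(T-med,axis=1)<.06]
print("handle top",cv2.minAreaRect((T[:,:2]*1000).astype(np.float32)),T.mean(0),len(T))
bl=roi&~org&(P[...,2]>.004)&(P[...,2]<.025)&(v<236); B=P[bl]
B=B[np.linalg.norm(B-np.median(B,0),axis=1)<.1]
print("blade",cv2.minAreaRect((B[:,:2]*1000).astype(np.float32)),B.mean(0),len(B))
f=cv2.fitLine((B[:,:2]*1000).astype(np.float32),cv2.DIST_HUBER,0,.01,.01).ravel();print("blade line",f,np.degrees(np.arctan2(f[1],f[0])))
# knob: red pixels
k=(u>365)&(u<390)&(v>160)&(v<195)&(a[...,0]>2*a[...,1])&(a[...,0]>2*a[...,2])
k&=abs(P[...,2]-.096)<.006;print("knob",cv2.minAreaRect((P[k][:,:2]*1000).astype(np.float32)),k.sum())
# stripe
roi=(u>295)&(u<312)&(v>140)&(v<185)&(a[...,0]>1.5*a[...,2]);S=P[roi]
S=S[abs(S[:,2]-.078)<.01]
f=cv2.fitLine((S[:,:2]*1000).astype(np.float32),cv2.DIST_HUBER,0,.01,.01).ravel();print("stripe",len(S),f,S.min(0),S.max(0))
# height profile along stripe line toward robot
for r in range(176,206,2): print(r,P[r,[285,303,330]].round(3).tolist(),a[r,303])
px=z["px"]
save("crop1.png",cv2.resize(px[110:365,240:580],(800,600),interpolation=cv2.INTER_CUBIC))
E
```

```text
orange px 225
handle top ((470.412841796875, -347.94830322265625), (47.89780807495117, 22.29831314086914), 12.585921287536621) [ 0.47051061 -0.34767837  0.04562564] 223
blade ((558.8960571289062, -341.8661804199219), (117.69800567626953, 143.94281005859375), 84.8533935546875) [ 0.55232204 -0.3305936   0.01097921] 509
blade line [ 9.7889155e-01  2.0438029e-01  5.5256525e+02 -3.2982617e+02] 11.793224
knob ((607.2857055664062, -159.39620971679688), (43.1690788269043, 13.829207420349121), 3.1025876998901367) 131
stripe 68 [ 9.9770457e-01  6.7717023e-02  6.4390985e+02 -6.9823561e+00] [ 0.61947174 -0.01056411  0.07324406] [ 0.66896749 -0.00282553  0.08117587]
176 [[0.614, 0.029, 0.079], [0.614, -0.008, 0.074], [0.614, -0.065, 0.069]] [64 67 64]
178 [[0.611, 0.03, 0.073], [0.612, -0.008, 0.066], [0.609, -0.065, 0.072]] [56 58 53]
180 [[0.608, 0.03, 0.067], [0.607, -0.008, 0.069], [0.605, -0.065, 0.071]] [88 90 84]
182 [[0.603, 0.03, 0.071], [0.602, -0.008, 0.072], [0.601, -0.064, 0.072]] [91 93 87]
184 [[0.599, 0.03, 0.071], [0.598, -0.008, 0.074], [0.595, -0.064, 0.079]] [90 92 85]
186 [[0
[... 159 characters left out ...]
 42]
190 [[0.588, 0.031, 0.059], [0.588, -0.007, 0.058], [0.587, -0.065, 0.054]] [42 41 40]
192 [[0.584, 0.031, 0.057], [0.583, -0.007, 0.057], [0.583, -0.065, 0.053]] [62 61 59]
194 [[0.58, 0.031, 0.055], [0.58, -0.007, 0.053], [0.579, -0.065, 0.049]] [63 62 59]
196 [[0.576, 0.031, 0.053], [0.576, -0.007, 0.052], [0.582, -0.067, 0.001]] [62 61 59]
198 [[0.573, 0.032, 0.048], [0.579, -0.006, 0.002], [0.578, -0.067, -0.003]] [52 54 49]
200 [[0.575, 0.034, -0.002], [0.574, -0.006, 0.001], [0.573, -0.067, 0.002]] [53 55 51]
202 [[0.57, 0.034, 0.001], [0.57, -0.006, 0.001], [0.569, -0.067, -0.002]] [54 55 51]
204 [[0.566, 0.034, -0.001], [0.565, -0.006, -0.0], [0.564, -0.067, -0.001]] [61 63 58]
```

View pics/crop1.png

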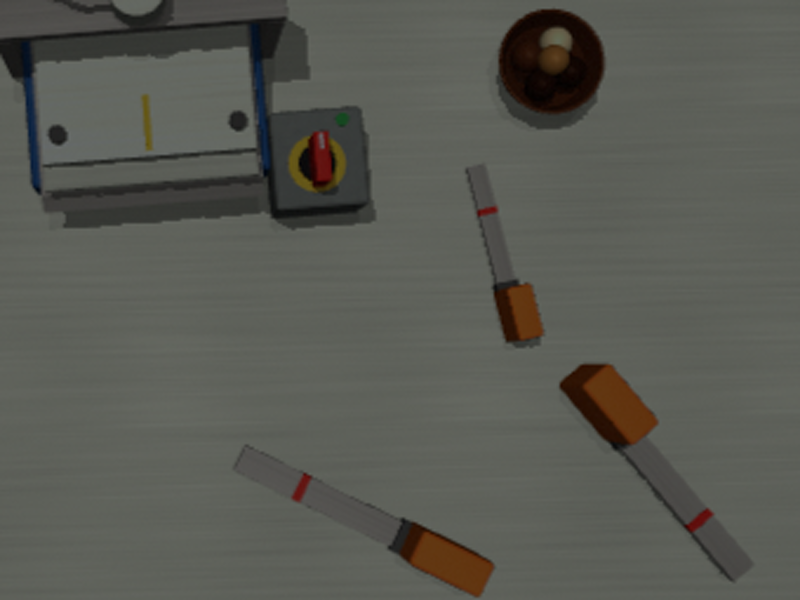

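The crop confirms it: the gauge at crop (518,310), top-image (460,242), has the smallest handle. The other two are visibly bigger. The press is turned about 3.3° and slot_mouth is at roughly (0.588, -0.010). Going to the knob now.

Emit:
move_arm([
  [10,-18,0,5,5],
  [20,-36,0,10,5],
  [30,-55,0,16,5],
  [41.1,-75.2,0,21.5,5],
  [41.1,-75.2,0,21.5,5],
  [41.1,-75.2,0,21.5,5],
  [41.1,-75.2,0,21.5,5],
  [41.1,-75.2,0,21.5,5],
  [41.1,-75.2,0,21.5,5],
  [41.1,-75.2,0,21.5,5],
  [41.1,-75.2,0,21.5,5],
  [41.1,-75.2,0,21.5,5],
  [41.1,-75.2,0,21.5,5],
  [41.1,-75.2,0,21.5,5],
  [41.1,-75.2,0,21.5,5],
  [41.1,-75.2,0,21.5,5],
  [41.1,-75.2,0,21.5,5],
  [41.1,-75.2,0,21.5,5],
  [41.1,-75.2,0,21.5,5],
  [41.1,-75.2,0,21.5,5],
], squeeze=40)

```text
t: 2.67
eef_pos: [0.5962, -0.1399, 0.2314]
orientation: [0.0, -0.028, 1.0, 0.0]
wrist_force: [1.2, 0.7, -0.4]
width: 0.0499
gripper_force: 0.0
```

Emit:
move_arm([
  [0,0,0,0,5],
  [0,0,0,0,5],
  [0,0,0,0,5],
])

```text
t: 2.92
eef_pos: [0.5951, -0.1377, 0.2309]
orientation: [-0.0, -0.028, 1.0, 0.0]
wrist_force: [0.2, 0.2, -0.2]
width: 0.05
gripper_force: 0.0
```

```bash
python3 - <<'E'
from h import *
s=sense();print(s["t"],s["eef_pos"],s["orientation"],s["wrist_force"],s["joint_positions"])
c=read_camera("wrist");P=cloud(c);a=c["pixels"].astype(int);save("w1.png",c["pixels"])
k=(a[...,0]>2*a[...,1])&(a[...,0]>2*a[...,2])&(a[...,0]>60)
for lo,hi in((.085,.11),(.05,.11)):
    m=k&(P[...,2]>lo)&(P[...,2]<hi);print("red",m.sum(),cv2.minAreaRect((P[m][:,:2]*1000).astype(np.float32)),np.median(P[m],0))
E
```

```text
2.9167 [ 0.59507614 -0.13766457  0.2308764 ] [-4.92964908e-04 -2.77865187e-02  9.99613718e-01  2.83911012e-04] [ 0.24726155  0.1700113  -0.1557979 ] [-2.29963025e-01  3.32055632e-01  1.66464425e+00  3.26787343e-04
  1.14599090e+00 -1.85647440e+00]
red 1229 ((607.5136108398438, -158.92955017089844), (43.64438247680664, 14.19721794128418), 3.4091262817382812) [ 0.60380047 -0.15876646  0.09667298]
red 1397 ((607.5792236328125, -160.71188354492188), (43.725162506103516, 17.76338005065918), 3.409125804901123) [ 0.60199617 -0.15895271  0.09655324]
```

View pics/w1.png

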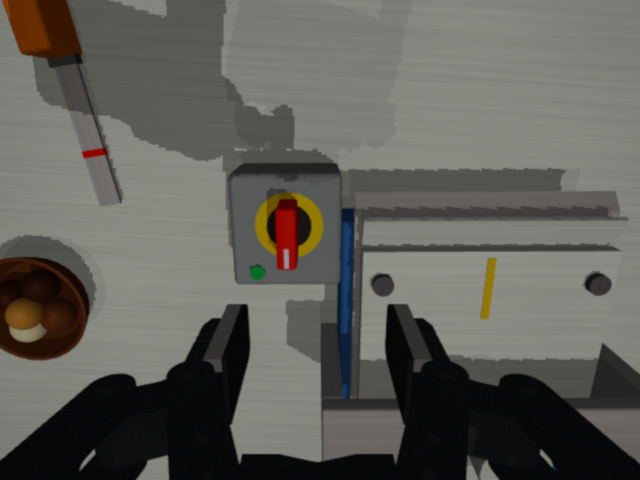

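The wrist view shows the red bar at about (287,235) on its box and the yellow stripe at (488,290). The bar measures 3.4° at (0.6075, -0.159). Lining up over it, going down, pinching.

Emit:
move_arm([
  [1.24,-2.13,0,0,5],
  [1.24,-2.13,-4,0.2,5],
  [1.24,-2.13,-8,0.2,5],
  [1.24,-2.13,-11,0.2,5],
  [1.24,-2.13,-13.5,0.2,5],
  [1.24,-2.13,-15.2,0.2,5],
  [1.24,-2.13,-16.3,0.2,5],
  [1.24,-2.13,-16.3,0.2,5],
  [1.24,-2.13,-16.3,0.2,1],
  [1.24,-2.13,-16.3,0.2,1],
  [1.24,-2.13,-16.3,0.2,1],
  [1.24,-2.13,-16.3,0.2,1],
  [1.24,-2.13,-16.3,0.2,1],
  [1.24,-2.13,-16.3,0.2,1],
  [1.24,-2.13,-16.3,0.2,1],
  [1.24,-2.13,-16.3,0.2,1],
], squeeze=40)

```text
t: 4.3
eef_pos: [0.609, -0.1586, 0.0701]
orientation: [0.001, -0.03, 1.0, 0.0]
wrist_force: [-0.1, 4.6, 6.6]
width: 0.0131
gripper_force: 40.4
```

Emit:
move_arm([
  [0,0,0,-5,1],
  [0,0,0,-11,1],
  [0,0,0,-17,1],
  [0,0,0,-23,1],
  [0,0,0,-29,1],
  [0,0,0,-35,1],
  [0,0,0,-41,1],
  [0,0,0,-47,1],
  [0,0,0,-52,1],
  [0,0,0,-57,1],
  [0,0,0,-60,1],
  [0,0,0,-62,1],
  [0,0,0,-62,1],
  [0,0,0,-62,1],
  [0,0,0,-62,1],
  [0,0,0,-62,1],
])

```text
t: 5.63
eef_pos: [0.6087, -0.159, 0.0701]
orientation: [0.001, 0.489, 0.873, 0.0]
wrist_force: [-0.9, 2.5, 8.1]
width: 0.0134
gripper_force: 41.6
```

```bash
python3 - <<'E'
from h import *
s=sense();print(s["t"],s["eef_pos"],s["orientation"],s["wrist_force"],s["ft_torque"],s["joint_positions"],s["width"])
c=read_camera("wrist");P=cloud(c);a=c["pixels"].astype(int)
k=(a[...,0]>2*a[...,1])&(a[...,0]>2*a[...,2])&(a[...,0]>60)&(P[...,2]>.085)&(P[...,2]<.11)
print(k.sum(),cv2.minAreaRect((P[k][:,:2]*1000).astype(np.float32)) if k.any() else 0)
E
```

```text
5.6333 [ 0.60870706 -0.15895233  0.07009259] [9.10816310e-04 4.88567591e-01 8.72525547e-01 2.20388383e-04] [-0.89452786  2.53381489  8.1177827 ] [0.4919952  0.42590457 0.63875682] [-2.57795953e-01  5.42171165e-01  1.74240876e+00 -3.78635652e-05
  8.55138742e-01 -8.07672338e-01] 0.01336286806368916
5292 ((607.2352294921875, -158.65811157226562), (14.538806915283203, 43.81067657470703), 31.688396453857422)
```

The bar now lies at -58°, a turn of about 61°, so it is at its stop. Opening to let it spring back, then rising.

Emit:
move_arm([
  [0,0,0,0,7.5],
  [0,0,0,0,7.5],
  [0,0,0,0,7.5],
  [0,0,0,0,7.5],
  [0,0,0,0,7.5],
  [0,0,0,0,7.5],
  [0,0,0,0,7.5],
  [0,0,2,0,7.5],
  [0,0,6,0,7.5],
  [0,0,10,0,7.5],
  [0,0,10,0,7.5],
  [0,0,10,0,7.5],
])

```text
t: 6.68
eef_pos: [0.6097, -0.1596, 0.1711]
orientation: [0.003, 0.489, 0.872, 0.001]
wrist_force: [-0.6, 0.1, -1.0]
width: 0.0753
gripper_force: 0.0
```

```bash
python3 - <<'E'
from h import *
s=sense();print(s["t"],s["eef_pos"],s["orientation"],s["wrist_force"],s["width"])
c=read_camera("wrist");P=cloud(c);a=c["pixels"].astype(int)
k=(a[...,0]>2*a[...,1])&(a[...,0]>2*a[...,2])&(a[...,0]>60)&(P[...,2]>.085)&(P[...,2]<.11)
print(k.sum(),cv2.minAreaRect((P[k][:,:2]*1000).astype(np.float32)) if k.any() else 0)
E
```

```text
6.6833 [ 0.60974693 -0.15957186  0.17112074] [2.64395799e-03 4.89136085e-01 8.72203239e-01 6.40640137e-04] [-0.57422012  0.09615906 -0.98781469] 0.07531371676586551
2161 ((607.7861938476562, -158.7155303955078), (43.389007568359375, 14.566411018371582), 2.5618367195129395)
```

The knob is back at rest. Now to the gauge, rotating to its heading and looking again from above.

Emit:
move_arm([
  [-2,-3,4,7,7],
  [-5,-6,6,14,7],
  [-8,-9,6,21,7],
  [-11,-12,6,28,7],
  [-14,-15,6,35,7],
  [-14,-19,6,42,7],
  [-14,-19,6,49,7],
  [-14,-19,6,56,7],
  [-14,-19,6,63,7],
  [-14,-19,6,70.5,7],
  [-14,-19,6,70.5,7],
  [-14,-19,6,70.5,7],
  [-14,-19,6,70.5,7],
])

```text
t: 7.82
eef_pos: [0.4676, -0.3487, 0.2273]
orientation: [-0.001, -0.102, 0.995, 0.001]
wrist_force: [0.1, 0.2, 0.1]
width: 0.07
gripper_force: 0.0
```

```bash
python3 - <<'E'
from h import *
s=sense();print(s["t"],s["eef_pos"],s["orientation"],s["width"])
c=read_camera("wrist");P=cloud(c);a=c["pixels"].astype(int);save("w2.png",c["pixels"])
org=(a[...,0]>1.5*a[...,1])&(a[...,0]>80)&(a[...,1]>1.25*a[...,2])
T=P[org&(abs(P[...,2]-.046)<.006)];T=T[np.linalg.norm(T[:,:2]-[.47,-.348],axis=1)<.05]
print("handle",cv2.minAreaRect((T[:,:2]*1000).astype(np.float32)),T.mean(0),len(T))
L=P[...,:2]-[.47,-.348];h=np.radians(12);x=L@[np.cos(h),np.sin(h)];y=L@[-np.sin(h),np.cos(h)]
B=P[(x>.04)&(x<.16)&(abs(y)<.025)&(P[...,2]>.007)&(P[...,2]<.02)&~org]
print("blade",cv2.minAreaRect((B[:,:2]*1000).astype(np.float32)),B.mean(0),len(B))
f=cv2.fitLine((B[:,:2]*1000).astype(np.float32),cv2.DIST_HUBER,0,.01,.01).ravel();print(f,np.degrees(np.arctan2(f[1],f[0])))
xb=(B[:,:2]-[.47,-.348])@[np.cos(h),np.sin(h)];print("far",np.percentile(xb,[99,99.8,100]))
E
```

```text
7.8167 [ 0.46763509 -0.34865101  0.22730454] [-5.90431875e-04 -1.02099629e-01  9.94773859e-01  5.34781642e-04] 0.0699661464722086
handle ((470.12554931640625, -348.48052978515625), (49.49559020996094, 23.216503143310547), 12.3516263961792) [ 0.46913558 -0.34845876  0.04621553] 1826
blade ((560.9578247070312, -327.9094543457031), (105.88116455078125, 18.546154022216797), 12.115774154663086) [ 0.55822679 -0.32865657  0.01192629] 1950
[ 9.7813106e-01  2.0798944e-01  5.5816223e+02 -3.2848898e+02] 12.004554
far [0.14480887 0.1454593  0.1460901 ]
```

View pics/w2.png

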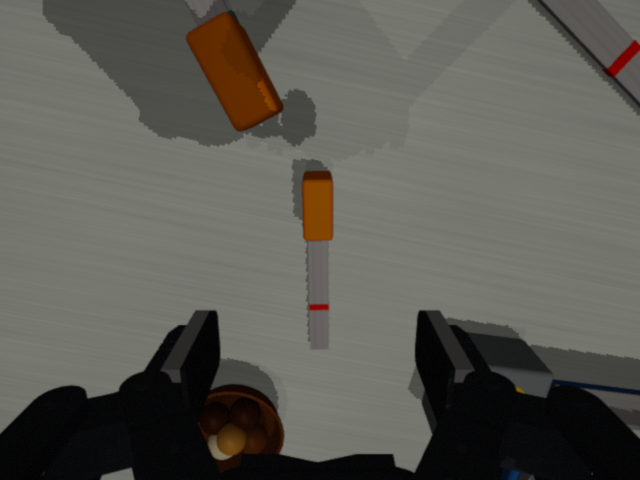

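The wrist view shows the small gauge centred at (318,205), blade pointing down-image, with room on both sides. Gripping it.

Emit:
move_arm([
  [0.25,0,-3,0.4,5],
  [0.25,0,-7,0.4,5],
  [0.25,0,-11,0.4,5],
  [0.25,0,-15,0.4,5],
  [0.25,0,-18,0.4,5],
  [0.25,0,-20.5,0.4,5],
  [0.25,0,-21.6,0.4,5],
  [0.25,0,-21.6,0.4,5],
  [0.25,0,-21.6,0.4,2],
  [0.25,0,-21.6,0.4,2],
  [0.25,0,-21.6,0.4,2],
  [0.25,0,-21.6,0.4,2],
  [0.25,0,-21.6,0.4,2],
  [0.25,0,-21.6,0.4,2],
  [0.25,0,-21.6,0.4,2],
  [0.25,0,-21.6,0.4,2],
], squeeze=80)

```text
t: 9.2
eef_pos: [0.4716, -0.3499, 0.0142]
orientation: [0.001, -0.107, 0.994, -0.001]
wrist_force: [0.5, 0.3, 7.2]
width: 0.0229
gripper_force: 79.3
```

Emit:
move_arm([
  [0,0,2,0,2],
  [0,0,6,0,2],
  [0,0,10,0,2],
  [-1,3,12,-2,2],
  [-2,6,12,-4,2],
  [-3,10,12,-6,2],
  [-4,14,12,-8,2],
  [-5,18,12,-8.8,2],
  [-6,22,12,-8.8,2],
  [-6.8,26,12,-8.8,2],
  [-6.8,30,12,-8.8,2],
  [-6.8,32.9,12,-8.8,2],
  [-6.8,32.9,12,-8.8,2],
  [-6.8,32.9,12,-8.8,2],
  [-6.8,32.9,12,-8.8,2],
])

```text
t: 10.45
eef_pos: [0.4027, -0.0202, 0.1327]
orientation: [0.0, -0.031, 1.0, -0.0]
wrist_force: [-0.1, -0.5, -2.6]
width: 0.0232
gripper_force: 79.1
```

```bash
cat > meas.py <<'E'
from h import *
s=sense();t=np.array(s["eef_pos"]);w=s["orientation"];print(round(s["t"],2),t.round(4),np.round(w,4),np.round(s["wrist_force"],1),round(s["width"],4))
ty=rot(w)[:,1];h=np.arctan2(ty[1],ty[0])-np.pi/2;print("tool heading",np.degrees(h).round(2))
n=np.array([np.cos(h),np.sin(h)]);e=np.array([-n[1],n[0]])
for cam in("wrist","top"):
    c=read_camera(cam);P=cloud(c);a=c["pixels"].astype(int);save(f"m_{cam}_{s['t']:.1f}.png",c["pixels"])
    L=P[...,:2]-t[:2];x=L@n;y=L@e;zr=P[...,2]-t[2]
    B=(x>.04)&(x<.17)&(abs(y)<.02)&(zr>-.04)&(zr<.03)
    red=B&(a[...,0]>1.7*a[...,1])&(a[...,0]>1.7*a[...,2])
    Q=P[B];X=x[B]
    if len(Q)<50: print(cam,"few",len(Q));continue
    o=abs(Q[:,2]-np.median(Q[:,2]))<.01;Q=Q[o];X=X[o]
    f=cv2.fitLine((Q[:,:2]*1000).astype(np.float32),cv2.DIST_HUBER,0,.01,.01).ravel()
    pf=np.polyfit(X,Q[:,2],1)
    print(cam,len(Q),"heading",np.degrees(np.arctan2(f[1],f[0])).round(2),"x far",np.percentile(X,[98,99.5,100]).round(4),"y mean",y[B].mean().round(4),"pitch deg",np.degrees(np.arctan(pf[0])).round(2),"z top at .06,.145",np.polyval(pf,[.06,.145]).round(4),"red x",x[red].mean().round(4) if red.any() else None,red.sum())
E
python3 meas.py
```

```text
10.45 [ 0.4027 -0.0202  0.1327] [ 5.000e-04 -3.130e-02  9.995e-01 -2.000e-04] [-0.1 -0.5 -2.6] 0.0232
tool heading 3.59
wrist 979 heading -88.01 x far [0.0672 0.0679 0.0685] y mean -0.0001 pitch deg -1.47 z top at .06,.145 [0.1307 0.1285] red x None 0
top 421 heading 3.59 x far [0.1423 0.1436 0.1441] y mean -0.0014 pitch deg -0.36 z top at .06,.145 [0.1296 0.1291] red x 0.0996 28
```

The gauge is held straight, heading 3.6° and tip 143.5 mm ahead of the TCP, centred within 1 mm. Lowering to mouth height, then a short entry.

Emit:
move_arm([
  [0,0,-2,0,2],
  [0,0,-4.5,0,2],
  [0,0,-6,0,2],
  [0,0,-6.4,0,2],
  [0,0,-6.4,0,2],
  [0,0,-6.4,0,2],
  [0,0,-6.4,0,2],
])

```text
t: 11.13
eef_pos: [0.4033, -0.0204, 0.0691]
orientation: [0.001, -0.03, 1.0, -0.0]
wrist_force: [0.4, -0.3, -1.7]
width: 0.0229
gripper_force: 79.2
```

```bash
python3 meas.py; python3 - <<'E'
from h import *
c=read_camera("scene");p=c["pixels"];q=proj(c,[.5885,-.01,.065])[0].astype(int);print(q)
x0,y0=max(q[0]-90,0),max(q[1]-70,0);save("s1.png",cv2.resize(p[y0:y0+150,x0:x0+200],(800,600),interpolation=cv2.INTER_CUBIC))
E
```

```text
11.13 [ 0.4033 -0.0204  0.0691] [ 7.000e-04 -3.050e-02  9.995e-01 -1.000e-04] [ 0.4 -0.3 -1.7] 0.0229
tool heading 3.49
wrist 976 heading 88.33 x far [0.0672 0.0679 0.0683] y mean -0.0002 pitch deg -1.58 z top at .06,.145 [0.067  0.0647] red x None 0
top 372 heading 3.75 x far [0.1418 0.1434 0.1436] y mean -0.0006 pitch deg -0.58 z top at .06,.145 [0.0663 0.0655] red x 0.0997 24
[299 276]
```

View pics/s1.png

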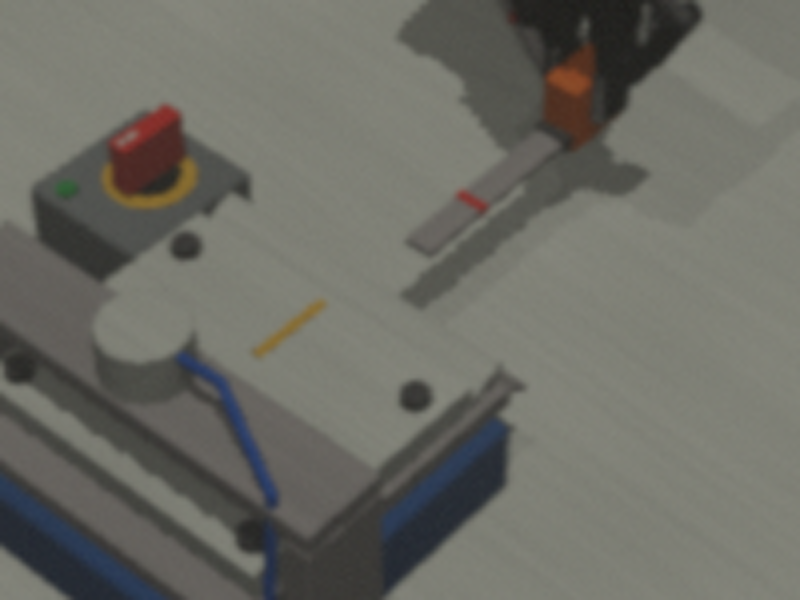

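The picture shows the blade at (430,245) lined up with the yellow stripe at (290,328) and level with the mouth. The blade underside reads about 61.5 mm. Entering slowly.

Emit:
move_arm([
  [1,0.06,0,0,2],
  [2,0.12,0,0,2],
  [3,0.18,0,0,2],
  [3.8,0.23,0,0,2],
  [4.4,0.26,0,0,2],
  [4.9,0.29,0,0,2],
  [5.3,0.31,0,0,2],
  [5.3,0.31,0,0,2],
  [5.3,0.31,0,0,2],
])

```text
t: 12.03
eef_pos: [0.4552, -0.0169, 0.0681]
orientation: [-0.0, -0.031, 1.0, 0.0]
wrist_force: [0.3, -0.0, -3.2]
width: 0.0228
gripper_force: 79.2
```

Emit:
move_arm([
  [0,0,-0.05,0,2],
  [0,0,-0.1,0,2],
  [0,0,-0.1,0,2],
  [0,0,-0.1,0,2],
])

```text
t: 12.37
eef_pos: [0.4552, -0.017, 0.0673]
orientation: [-0.0, -0.031, 1.0, 0.0]
wrist_force: [0.7, 0.4, -2.3]
width: 0.023
gripper_force: 79.2
```

Emit:
move_arm([
  [0.4,0.02,0,0,2],
  [0.8,0.05,0,0,2],
  [1.2,0.07,0,0,2],
  [1.6,0.1,0,0,2],
  [2,0.12,0,0,2],
  [2,0.12,0,0,2],
])

```text
t: 12.87
eef_pos: [0.4714, -0.0157, 0.0659]
orientation: [-0.005, -0.031, 1.0, 0.0]
wrist_force: [-7.8, 0.2, 0.3]
width: 0.0229
gripper_force: 79.5
```

```bash
python3 meas.py
```

```text
12.87 [ 0.4714 -0.0157  0.0659] [-4.600e-03 -3.090e-02  9.995e-01  2.000e-04] [-7.8  0.2  0.3] 0.0229
tool heading 3.54
wrist 987 heading -83.98 x far [0.0661 0.0672 0.0675] y mean -0.0002 pitch deg -1.03 z top at .06,.145 [0.0639 0.0624] red x None 0
top 485 heading 2.63 x far [0.1686 0.1695 0.17  ] y mean -0.0001 pitch deg 7.01 z top at .06,.145 [0.0665 0.0769] red x 0.1003 23
```

Emit:
move_arm([
  [0.4,0.02,0,0,2],
  [0.8,0.05,0,0,2],
  [1.2,0.07,0,0,2],
  [1.6,0.1,0,0,2],
  [1.6,0.1,0,0,2],
  [1.6,0.1,0,0,2],
])

```text
t: 13.47
eef_pos: [0.4891, -0.0147, 0.0664]
orientation: [-0.003, -0.031, 1.0, 0.0]
wrist_force: [-7.5, -0.8, -1.4]
width: 0.0232
gripper_force: 79.4
```

```bash
python3 meas.py
```

```text
13.47 [ 0.4891 -0.0147  0.0664] [-2.800e-03 -3.090e-02  9.995e-01  1.000e-04] [-7.5 -0.8 -1.4] 0.0232
tool heading 3.55
wrist 977 heading 88.57 x far [0.0667 0.0673 0.0679] y mean -0.0002 pitch deg -1.4 z top at .06,.145 [0.0644 0.0623] red x None 0
top 592 heading 6.8 x far [0.1689 0.1697 0.1699] y mean -0.0002 pitch deg 5.49 z top at .06,.145 [0.0705 0.0787] red x None 0
```

Emit:
move_arm([
  [0,0,0,0,2],
  [0,0,0,0,2],
  [0,0,0,0,2],
  [0,0,0,0,2],
  [0,0,0,0,2],
  [0,0,0,0,2],
])

```text
t: 14.07
eef_pos: [0.4891, -0.0147, 0.0664]
orientation: [-0.003, -0.031, 1.0, 0.0]
wrist_force: [-6.8, -0.8, -2.4]
width: 0.0231
gripper_force: 79.4
```

```bash
python3 - <<'E'
from h import *
s=sense();print(s["t"],s["eef_pos"],s["orientation"],s["wrist_force"],s["ft_torque"])
c=read_camera("top");P=cloud(c);P0=np.load("top0.npz")["P"];a=c["pixels"].astype(int)
x0=P0[...,0];y0=P0[...,1]
m=(x0>.60)&(x0<.66)&(abs(y0+.01)<.07)&(abs(P0[...,2]-.075)<.015)
print("platen rise",np.median(P[m][:,2]-P0[m][:,2]),(P[m][:,2]-P0[m][:,2]).mean(),m.sum())
r=(a[...,0]>1.25*a[...,1])&(a[...,0]>1.25*a[...,2])&(P[...,0]>.56)&(P[...,0]<.61)&(abs(P[...,1]+.01)<.03)
print("red",r.sum(),P[r].mean(0) if r.any() else "")
for n in("slot_mouth","blade_tip"):
    print(n,[(d["conf"],d["point"]) for d in tip_of("top",n)[:2]])
w=read_camera("wrist")["pixels"]
A=cv2.resize(c["pixels"][150:240,260:380],(400,300),interpolation=cv2.INTER_CUBIC);B=cv2.resize(w,(400,300))
sc=read_camera("scene");q=proj(sc,[.5885,-.01,.065])[0].astype(int)
C=cv2.resize(sc["pixels"][q[1]-45:q[1]+45,q[0]-60:q[0]+60],(400,300),interpolation=cv2.INTER_CUBIC)
save("f1.png",np.vstack([np.hstack([A,B]),np.hstack([C,C*0])]))
E
```

```text
14.0667 [ 0.48908662 -0.01465516  0.06643587] [-2.66712980e-03 -3.09356261e-02  9.99517815e-01  1.08937667e-04] [-6.81901973 -0.80088073 -2.44602186] [-0.07201792  1.09818278  0.10243318]
platen rise 0.0020167619247790647 0.004974572553746001 1947
red 0 
slot_mouth [(0.86, [189.4, 304.7])]
blade_tip [(0.61, [354.0, 555.0])]
```

View pics/f1.png

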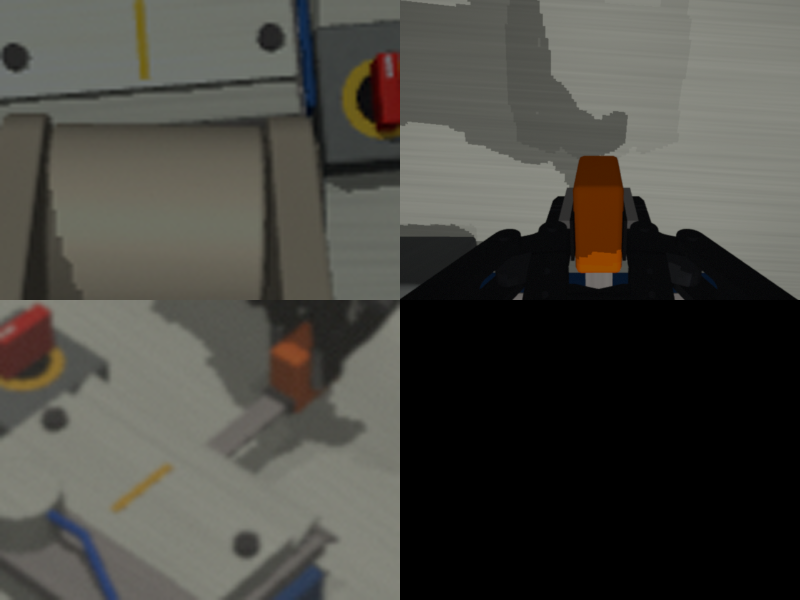

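```bash
python3 - <<'E'
from h import *
import glob
for f in sorted(glob.glob("pics/m_wrist*")):
    a=cv2.imread(f)[...,::-1].astype(int)
    o=(a[...,0]>1.5*a[...,1])&(a[...,0]>60)&(a[...,1]>1.2*a[...,2]);o[:,:230]=0;o[:,420:]=0
    v,u=np.nonzero(o);print(f,len(v),v.min(),v.max(),u.min(),u.max(),np.median(v))
E
```

```text
pics/m_wrist_10.4.png 13733 250 436 277 357 343.0
pics/m_wrist_11.1.png 13753 250 436 276 357 343.0
pics/m_wrist_12.9.png 13747 250 436 277 357 343.0
pics/m_wrist_13.5.png 13753 250 436 276 357 343.0
```

The handle has not slipped in the grip. The tip works out at about 44.5 mm depth and 1.5 mm off the middle, with the plate raised 2 mm. Handing in.

```bash
python3 -c "
from bench import *
print(hand_in())"
```

```text
the job is handed in; nothing more can be done
None
```

The job is handed in, with no verdict returned: the knob went to its stop and sprang back, and the gauge is held still with its tip an estimated 44.5 mm in and the plate up 2 mm; the red line was hidden from the cameras, so that depth comes from the arm's pose.

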